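Sort two bolts with the length gauge

TASK

Check the two steel bolts on the length gauge and put each away in its tray. Take the shorter bolt first: lower it into the slot between the gauge's two end stops until it lies on the base plate, then lay it flat on the floor of the smaller tray. Then rest the longer bolt level across the tops of both end stops, to show that it does not go in, and lay it flat on the floor of the larger tray; leave the other tools and parts where they are.

Things in the scene. Friction and masses are not known exactly. Their poses are not given: they have to be found in the camera images.
- short_bolt: Shorter steel hexagon bolt, a nut on its end: 96 mm long over all, lying level on the bench. Head and nut: 24 mm across flats, 13 mm thick; bare round shank between them 14 mm thick, 68 mm long. Origin: on the axis at the middle of the overall length, 12 mm above what it lies on. x: along the axis, head to nut; z up at the start. Nut ends 2 mm short of the bolt's end. About 170 g.
- long_bolt: Longer steel hexagon bolt, a nut on its end: 128 mm long over all, lying level on the bench. Head and nut: 24 mm across flats, 13 mm thick; bare round shank between them 14 mm thick, 100 mm long. Origin: on the axis at the middle of the overall length, 12 mm above what it lies on. x: along the axis, head to nut; z up at the start. Nut ends 2 mm short of the bolt's end. About 210 g.
- gauge: Length gauge fixed to the bench, right of the trays: aluminium base plate 160 (x) x 60 (y) x 8 mm carrying two dark steel end stops, 106 mm apart along x. Each stop is 22 mm long (x), 46 wide (y), its flat top 30 mm above the bench. Origin: under the middle of the base plate, on the bench; x along the slot, z up.
- gauge_slot (a point): Middle of the gauge slot on the base plate, 8 mm above the bench. Guide rails beside each stop (from 32 to 54 mm off the middle, 10 mm high) leave 38 mm of width; between them the slot is open at both sides for fingers. A bolt lying in it has its axis 12 mm above this point.
- gauge_top (a point): Middle of the gauge at the height of the stops' tops, 30 mm above the bench. A bolt resting across both stops has its axis 12 mm above this point. A closed red toolbox about 0.2 m tall stands behind the gauge and the bolts; its front is about 0.55 m ahead of the robot's base.
- small_tray: The smaller of two fixed open grey sheet-metal trays: inside 120 mm long (its x), 95 mm wide (its y); floor 3 mm thick, walls 3 mm thick, rim about 31 mm above the bench. Origin: under its middle, on the bench; z up. The trays stand side by side left of the gauge; either may be the nearer to it.
- large_tray: The larger of two fixed open grey sheet-metal trays: inside 170 mm long (its x), 95 mm wide (its y); floor 3 mm thick, walls 3 mm thick, rim about 31 mm above the bench. Origin: under its middle, on the bench; z up. The trays stand side by side left of the gauge; either may be the nearer to it.
- wrench: Bystander, to be left alone: chrome combination spanner, 25 x 159 x 8 mm, lying flat close behind the trays. Origin: middle of its underside.
- race: Bystander, to be left alone: ball bearing, 52 mm across, 15 mm high, near the left end of the toolbox. Origin: middle of its underside.
- grips: Bystander, to be left alone: pliers with red grips, 53 x 177 x 11 mm, lying farther behind the trays. Origin: middle of its underside.
- pad: Bystander, to be left alone: brake pad, 50 x 112 x 16 mm, left of the trays. Origin: middle of its underside.
- keys: Bystander, to be left alone: black folding hex-key set, 28 x 85 x 26 mm, at the right front corner of the bench. Origin: middle of its underside.
- driver: Bystander, to be left alone: short screwdriver with blue handle, 27 x 160 x 28 mm, left behind the trays. Origin: middle of its underside.

How it is judged:
By the outcome, as a careful person would: the job done as asked, in the order asked, and still so for the second after the job is handed in, with the robot touching nothing.
It also fails if it takes over 72 s, if anything falls off the work surface, if the arm or the gripper's body presses on something with over 40 N, if the wrist force passes 120 N, or if a joint passes its speed limit or range.

ROBOT

A 6-joint arm with a two-finger parallel gripper is mounted at the origin on a cart in front of the work surface, level with it; the furniture and walls round the work are solid. World frame = base frame: x ahead of the robot, y to its left, z up, the work surface at z = 0. Lengths are in m, angles in degrees, forces in N, time in s.
With the tool pointing down it reaches from about 0.3 to 0.875 m from the base axis. Payload 6.4 kg.
Tool frame: the origin (TCP) lies between the finger pads; the fingertips stand 8 mm ahead of it and the grasp point (between the pads) lies 11 mm behind it (manip.tcp_to_tips is the distance from the TCP to the fingertips, in m); z points along the fingers, y is the line along which they close (so a half turn about z gives the same grasp; the last joint's range is limited). The gripper opens to 88 mm and grips with 3 to 60 N. Pads are 18 mm wide; open, the fingers measure 123 mm over their backs; the gripper's body (75 mm by 187 mm) begins 45 mm behind the grasp point.
Start: joints at [-11.82, 10.359, 92.074, -0, 77.567, -11.82], TCP at [0.575, 0, 0.247] pointing down, gripper open.
Joint ranges: [-171.53, 171.53], [-51.25, 118.39], [17.06, 147.69], [-65.23, 245.23], [0, 150.52], [-178.68, 178.68]. Speed limits (degrees/s): [147.25, 147.25, 172.46, 180, 180, 180].

INTERFACE

Orientations are given as [roll, pitch, yaw] about the fixed x, y, z axes, in that order (R = Rz(yaw) Ry(pitch) Rx(roll)).
In Python, from plant import telemetry, optics, manip gives the robot as it stands.
- The arm moves only by the tool jog_arm, never from a script. Its argument "increments" is a list of rows, each a list of 3 entries, a list of its own where there are three numbers: the shift along the tool's x, y, z in units of 25 mm (1.0 is 25 mm), then the turn, a rotation vector about the tool's x, y, z in rad, then the gripper's target within -1 to 1 (shut at 1, half-way at 0, fully open at -1). In form: [[[tx, ty, tz], [wx, wy, wz], grip], ...]. A call has 1 to 20 rows; each row is the pose to reach, as a shift and turn from the pose commanded when the call began, along the tool's axes at that moment; what a row does not reach only later rows make up. A row lasts 1/8 s, in which the tool goes at most 62.5 mm and 10.7 degrees, less where a joint would pass 70% of its speed; a pose out of reach is approached as far as the arm can. A call with a gripper value outside its range is refused whole. The fingers move at their own pace and stop on an object; "newtons" is the grip in N (left out, the last holds). Time passes only in rows, so rows that repeat a pose let the fingers close. It gives the time, the measured TCP pose, the force, the opening and the grip force at its end, in the units of the state.
- telemetry.state(): the state, without advancing time (a new reading comes with each control period).
- optics.camera(name): name is "scene" or "side" or "wrist"; returns a dict with "color" (400x640x3 uint8, blue, green, red), "z_map" (400x640 float32, m along the optical axis (not along the pixel's ray), 0 where there is no reading), "fx", "fy", "cx", "cy" (pixels), "k1" (the pictures are not rectified: a ray, as slopes to the right and down, at radius r is drawn at 1 + k1 r^2 times it, then the intrinsics apply), "world_to_cam" (4x4, takes a point from world to camera coordinates). Camera axes: x right, y up, looking along -z (the intrinsics and any distortion apply to the point x, -y, -z); pixel columns grow to the right and rows downward; lengths in m; the calibration is good to about 2 mm. A picture is of the moment at which its call begins.
- manip.hand_in(): hands the job in; it is judged then, once.
The state is a dict: "clock": time; "joints": joint angles; "joint_velocities": joint speeds; "joint_efforts": joint torques, N m; "tcp_pos": TCP position; "ee_rot": TCP orientation; "contact_force": force on the tool from outside, world axes, zero at the start; "ft_torque": the same for the moment, N m; "finger_gap": finger opening in m; "gripper_force": force on a finger pad.
Only numpy, scipy, OpenCV 4.12 (cv2) and the standard library are available. Lean on these libraries where they do the work, as an engineer would, in place of code of your own. Each camera call takes 0.05 s, during which the arm holds its last target. There are 200 camera calls.

## Working session

There is one attempt and no reset: what is moved stays moved. The work goes in short steps, Python scripts to look and compute and a tool call to move; the robot and the scene stay as the last step left them, time stands still between calls to the robot, and variables do not carry over. Pictures are saved under pics/ and viewed, at most 10 in all, crops included, and the job is handed in when it is done.

Besides the shell and the picture viewer there is one more tool, called after "Emit:" as a command line: name --argument value ..., lists and objects as JSON in quotes. jog_arm: Moves the arm, as the interface text tells. Its arguments: {"type":"object","properties":{"increments":{"type":"array"},"newtons":{"type":"number"}},"required":["increments"]}

```bash
mkdir -p pics; cat > h.py <<'E'
import numpy as np, cv2
from plant import telemetry, optics, manip
from scipy.spatial.transform import Rotation as R
def cam(n):
    return optics.camera(n)
def ray(c,u,v):
    x=(u-c['cx'])/c['fx']; y=(v-c['cy'])/c['fy']
    p=cv2.undistortPoints(np.array([[[u,v]]],float),np.array([[c['fx'],0,c['cx']],[0,c['fy'],c['cy']],[0,0,1]]),np.array([c['k1'],0,0,0]))[0,0]
    T=np.linalg.inv(c['world_to_cam'])
    return T[:3,3],T[:3,:3]@np.array([p[0],-p[1],-1.])
def plane(c,u,v,z):
    o,d=ray(c,u,v); return o+d*(z-o[2])/d[2]
def pt(c,u,v):
    o,d=ray(c,u,v); return o+d*c['z_map'][int(round(v)),int(round(u))]
def cloud(c):
    h,w=c['z_map'].shape
    uv=np.stack(np.meshgrid(np.arange(w),np.arange(h)),-1).reshape(-1,1,2).astype(float)
    p=cv2.undistortPoints(uv,np.array([[c['fx'],0,c['cx']],[0,c['fy'],c['cy']],[0,0,1]]),np.array([c['k1'],0,0,0])).reshape(h,w,2)
    T=np.linalg.inv(c['world_to_cam'])
    d=np.dstack([p[...,0],-p[...,1],-np.ones((h,w))])*c['z_map'][...,None]
    return d@T[:3,:3].T+T[:3,3]
E
python3 - <<'E'
from h import *
import pickle
s=telemetry.state(); print(s)
for n in ['scene','wrist']:
    c=cam(n); cv2.imwrite(f'pics/{n}0.png',c['color']); pickle.dump(c,open(f'{n}0.pkl','wb'))
    print(n,c['fx'],c['k1'],np.linalg.inv(c['world_to_cam']).round(3))
E
```

```text
{'clock': 0.0, 'joints': array([-1.18224763e+01,  1.04000808e+01,  9.21306527e+01, -9.96535146e-04,
        7.75666934e+01, -1.18217832e+01]), 'joint_velocities': array([-0.04785033,  0.02716182, -0.05922627, -0.04755468,  0.03048965,
        0.06184101]), 'joint_efforts': array([-5.85923790e-04, -4.33866942e+01, -3.41848969e+01,  7.00952648e-02,
        3.87157314e-02, -1.54040990e-04]), 'tcp_pos': array([5.74488367e-01, 9.56801264e-05, 2.45836374e-01]), 'ee_rot': array([-1.79904440e+02, -1.90075054e-02,  8.99995064e+01]), 'contact_force': array([-0.25457115,  0.40407474,  0.99047355]), 'ft_torque': array([-0.0106107 , -0.00954994,  0.02799998]), 'gripper_force': 0.0, 'finger_gap': 0.08809167873859745}
scene 367.5686642032284 -0.033477026487075776 [[ 0.916  0.268 -0.299  0.148]
 [-0.402  0.588 -0.702 -0.724]
 [-0.012  0.763  0.646  0.848]
 [ 0.     0.     0.     1.   ]]
wrist 343.6214547333108 -0.054597268260802634 [[ 1.    -0.     0.     0.575]
 [ 0.     0.957  0.289  0.074]
 [-0.001 -0.289  0.957  0.383]
 [ 0.     0.     0.     1.   ]]
```

View pics/scene0.png

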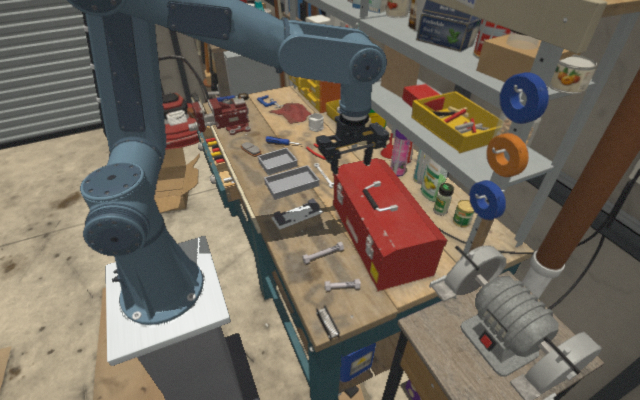

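View pics/wrist0.png

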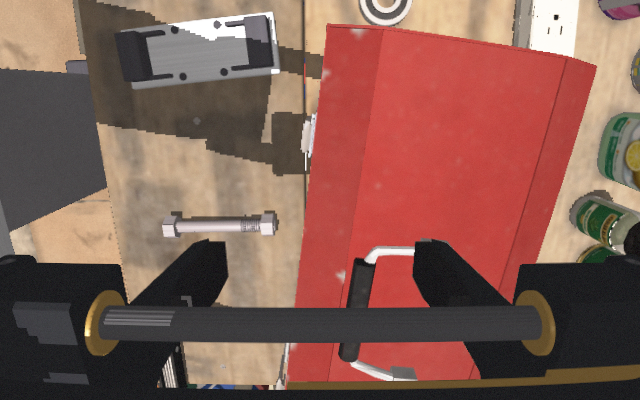

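The scene view shows the small tray at (278,160), the large tray at (292,181), the gauge at (297,213), the long bolt at (322,253), the short bolt at (342,286) and the keys at (328,322). The wrist view shows the gauge at (198,50) and the long bolt from (162,225) to (278,225).

```bash
python3 - <<'E'
from h import *
import pickle
c=pickle.load(open('scene0.pkl','rb')); P=cloud(c)
for n,u,v in [('bench',310,275),('small',278,160),('large',292,181),('gauge',297,214),('long',322,253),('short',342,286)]:
    print(n,pt(c,u,v).round(4))
w=pickle.load(open('wrist0.pkl','rb')); Pw=cloud(w)
print('w',pt(w,220,225).round(4),pt(w,198,50).round(4),pt(w,150,190).round(4))
def comps(P,lo,hi,tag,mina=20):
    m=((P[...,2]>lo)&(P[...,2]<hi)&(P[...,0]>.25)&(P[...,0]<.56)&(P[...,1]<.5)&(P[...,1]>-.45)).astype(np.uint8)
    n,l,st,ce=cv2.connectedComponentsWithStats(m)
    for i in range(1,n):
        if st[i,4]<mina: continue
        q=P[l==i]; (cx,cy),(a,b),an=cv2.minAreaRect((q[:,:2]*1000).astype(np.float32))
        print(tag,st[i,:5],'c',round(cx),round(cy),'size',round(a),round(b),'ang',round(an,1),'zmed',q[:,2].mean().round(4),q[:,2].max().round(4))
comps(P,.010,.06,'scene'); comps(Pw,.010,.06,'wrist',100)
E
```

```text
bench [ 0.3935 -0.1252  0.0007]
small [0.5017 0.4471 0.0024]
large [0.5023 0.2935 0.0049]
gauge [0.4513 0.1166 0.0083]
long [ 0.452  -0.0797  0.0192]
short [ 0.4551 -0.2027  0.0118]
w [ 0.4605 -0.0701  0.0169] [0.4493 0.1183 0.006 ] [ 0.376  -0.033   0.0005]
scene [258 148  40  26 368] c 493 426 size 129 110 ang 4.0 zmed 0.0219 0.0353
scene [265 167  49  31 419] c 483 279 size 153 110 ang 1.2 zmed 0.0219 0.0334
scene [303 198  17  17 135] c 506 120 size 43 53 ang 4.8 zmed 0.0233 0.0359
scene [274 211  18  15 144] c 397 110 size 43 50 ang 5.4 zmed 0.0235 0.0341
scene [353 232  35  59 435] c 547 -162 size 189 26 ang 90.0 zmed 0.0358 0.0597
scene [303 242  42  21 226] c 459 -76 size 128 22 ang 2.0 zmed 0.018 0.0259
scene [325 279  35  12 213] c 455 -203 size 22 92 ang 70.1 zmed 0.0182 0.0265
scene [317 305  22  35 333] c 370 -287 size 84 27 ang 88.3 zmed 0.0203 0.0291
wrist [ 225   15   50   56 1499] c 505 122 size 43 46 ang 4.9 zmed 0.0262 0.0315
wrist [ 114   30   59   52 1674] c 398 112 size 43 47 ang 5.3 zmed 0.0246 0.0316
wrist [ 162  213  114   25 1614] c 459 -72 size 128 28 ang 1.3 zmed 0.0172 0.0247
wrist [159 345  25  43 654] c 373 -278 size 72 27 ang 87.2 zmed 0.0186 0.0258
```

Emit:
jog_arm --increments '[[[-8.1,-4.8,0],[0,0,-1.22],-1],[[-8.1,-4.8,0],[0,0,-1.22],-1],[[-8.1,-4.8,0],[0,0,-1.22],-1],[[-8.1,-4.8,0],[0,0,-1.22],-1],[[-8.1,-4.8,0],[0,0,-1.22],-1],[[-8.1,-4.8,0],[0,0,-1.22],-1],[[-8.1,-4.8,0],[0,0,-1.22],-1],[[-8.1,-4.8,3.6],[0,0,-1.22],-1],[[-8.1,-4.8,3.6],[0,0,-1.22],-1],[[-8.1,-4.8,3.6],[0,0,-1.22],-1],[[-8.1,-4.8,3.6],[0,0,-1.22],-1]]' --newtons 30

```text
clock: 1.48
tcp_pos: [0.4557, -0.203, 0.1579]
ee_rot: [-180.0, 0.1, 159.9]
contact_force: [-0.6, -0.2, 0.5]
finger_gap: 0.0884
gripper_force: 0.0
```

```bash
cat >> h.py <<'E'
def bolts(P,lo=.008,hi=.06,mina=100,box=(.25,.56,-.45,.55)):
    m=((P[...,2]>lo)&(P[...,2]<hi)&(P[...,0]>box[0])&(P[...,0]<box[1])&(P[...,1]<box[3])&(P[...,1]>box[2])).astype(np.uint8)
    n,l,st,ce=cv2.connectedComponentsWithStats(m)
    for i in range(1,n):
        if st[i,4]<mina: continue
        q=P[l==i]; (cx,cy),(a,b),an=cv2.minAreaRect((q[:,:2]*1000).astype(np.float32))
        print(st[i,:5],'c',round(cx,1),round(cy,1),'size',round(a,1),round(b,1),'ang',round(an,1),'z',q[:,2].mean().round(4),np.percentile(q[:,2],98).round(4))
def st():
    s=telemetry.state(); print(*[(k,np.round(s[k],4)) for k in ('clock','tcp_pos','ee_rot','contact_force','finger_gap','gripper_force')])
    return s
E
python3 - <<'E'
from h import *
s=st(); c=cam('wrist'); cv2.imwrite('pics/w1.png',c['color']); P=cloud(c)
bolts(P); print(np.median(P[...,2][(abs(P[...,2])<.01)]))
E
```

```text
('clock', np.float64(1.475)) ('tcp_pos', array([ 0.4557, -0.203 ,  0.1579])) ('ee_rot', array([-1.799736e+02,  8.570000e-02,  1.599034e+02])) ('contact_force', array([-0.5815, -0.2084,  0.4683])) ('finger_gap', np.float64(0.0884)) ('gripper_force', np.float64(0.0))
[ 432   52   70  157 3345] c 457.7 -73.3 size 127.0 27.9 ang 1.5 z 0.0175 0.0237
[ 130   89  115   69 2952] c 371.1 -285.4 size 84.7 26.9 ang 89.8 z 0.0197 0.0259
[ 308  127   34  113 2387] c 456.2 -199.3 size 27.2 94.4 ang 70.6 z 0.0179 0.0239
[ 452  236  104   38 2024] c 557.2 -77.8 size 65.8 4.6 ang 83.1 z 0.0378 0.0592
[ 297  255  120   53 3727] c 542.3 -200.2 size 108.0 4.2 ang 82.9 z 0.0357 0.059
-0.001045152919079806
```

View pics/w1.png

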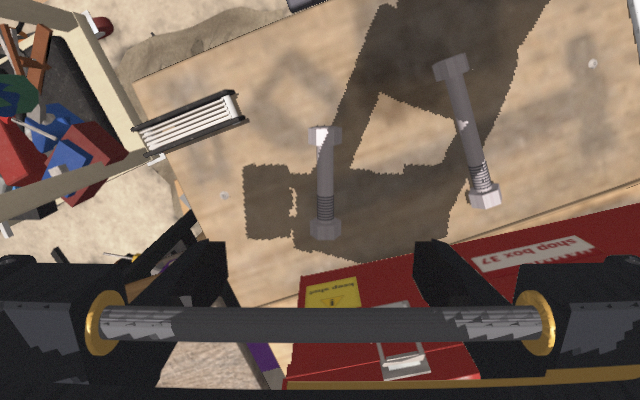

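The short bolt is at (325,180), centred between the fingers and lined up with them, so I descend and grip.

Emit:
jog_arm --increments '[[[0,0.1,2],[0,0,0],-0.5],[[0,0.1,4],[0,0,0],-0.2],[[0,0.1,5.2],[0,0,0],-0.2],[[0,0.1,5.6],[0,0,0],-0.2],[[0,0.1,5.84],[0,0,0],-0.2],[[0,0.1,5.84],[0,0,0],1],[[0,0.1,5.84],[0,0,0],1],[[0,0.1,5.84],[0,0,0],1],[[0,0.1,5.84],[0,0,0],1],[[0,0.1,5.84],[0,0,0],1],[[0,0.1,5.84],[0,0,0],1]]' --newtons 35

```text
clock: 2.9
tcp_pos: [0.4562, -0.2001, 0.0111]
ee_rot: [180.0, 0.0, 159.9]
contact_force: [0.7, 2.4, 5.9]
finger_gap: 0.013
gripper_force: 35.0
```

Emit:
jog_arm --increments '[[[0,0.1,-2],[0,0,0],1],[[0,0.1,-4],[0,0,0],1],[[1.2,3,-5.5],[0,0,-0.15],1],[[2.0,5,-5.5],[0,0,-0.3],1],[[2.7,7,-5.5],[0,0,-0.443],1],[[3.2,8.4,-5.5],[0,0,-0.443],1],[[3.55,9.1,-5.5],[0,0,-0.443],1],[[3.55,9.1,-5.5],[0,0,-0.443],1],[[3.55,9.1,-5.5],[0,0,-0.443],1],[[3.55,9.1,-5.5],[0,0,-0.443],1]]'

```text
clock: 4.15
tcp_pos: [0.4508, 0.043, 0.1481]
ee_rot: [-180.0, -0.0, -174.8]
contact_force: [-0.2, -0.3, -1.3]
finger_gap: 0.013
gripper_force: 35.0
```

```bash
python3 - <<'E'
from h import *
s=st(); c=cam('wrist'); cv2.imwrite('pics/w2.png',c['color']); P=cloud(c)
print('stops'); bolts(P,.025,.035,80); print('rails+');bolts(P,.012,.035); print('held');bolts(P,.11,.20,200)
E
```

```text
('clock', np.float64(4.15)) ('tcp_pos', array([0.4508, 0.043 , 0.1481])) ('ee_rot', array([-1.799889e+02, -1.280000e-02, -1.747970e+02])) ('contact_force', array([-0.1624, -0.3185, -1.2788])) ('finger_gap', np.float64(0.013)) ('gripper_force', np.float64(34.9919))
stops
[ 390  103   65   31 1913] c 387.1 111.8 size 21.9 46.4 ang 5.6 z 0.0288 0.0302
[ 520  161  120  145 1574] c 471.7 261.4 size 131.7 71.4 ang 1.2 z 0.0287 0.0305
[382 260  55   5 253] c 504.4 122.1 size 3.6 45.2 ang 5.4 z 0.0279 0.03
[ 39 268 109  29 783] c 549.4 -148.7 size 97.8 3.3 ang 82.7 z 0.03 0.0348
rails+
[ 385  102   70   57 2388] c 397.3 112.7 size 43.2 46.7 ang 5.6 z 0.0264 0.0302
[ 160  105   40  155 3042] c 458.2 -72.8 size 127.2 27.3 ang 1.3 z 0.0178 0.0238
[ 510  158  130  148 3110] c 460.0 237.4 size 71.0 161.7 ang 61.7 z 0.0236 0.0304
[625 210  15  47 356] c 466.0 326.2 size 41.5 4.3 ang 2.7 z 0.0172 0.0259
[379 231  58  34 890] c 497.5 121.7 size 31.4 46.1 ang 5.3 z 0.0205 0.0297
[  36  259  119   38 1822] c 548.5 -155.4 size 111.4 3.3 ang 82.8 z 0.0234 0.0345
held
[  265   156   110   152 11004] c 436.4 40.6 size 68.6 43.1 ang 7.2 z 0.1605 0.186
[ 291  343   58   29 1368] c 490.7 45.8 size 15.9 27.9 ang 3.7 z 0.1581 0.1608
[  65  356   84   29 1178] c 555.4 -87.2 size 55.5 5.7 ang 83.7 z 0.1178 0.1283
```

View pics/w2.png

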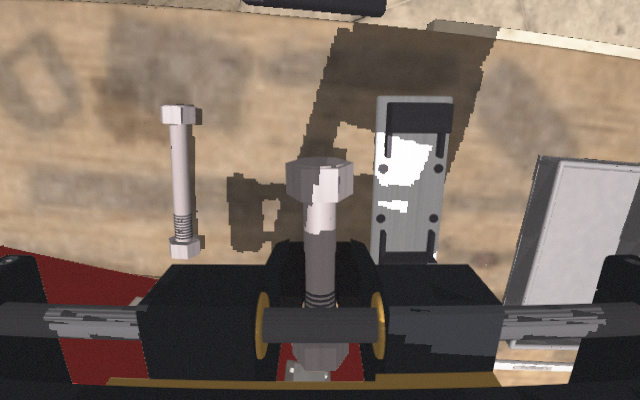

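The long bolt is at (180,180), the held short bolt runs along column 320, and the gauge is at (415,180), with the large tray at its right. Next I measure where the held bolt's ends are along its axis.

```bash
python3 - <<'E'
from h import *
s=st(); c=cam('wrist'); P=cloud(c); t=s['tcp_pos']; y=np.radians(s['ee_rot'][2]); d=-np.array([np.cos(y),np.sin(y)]); n=np.array([-d[1],d[0]])
q=P-t; S=q[...,:2]@d; N=q[...,:2]@n
print('ax',d)
def show(tag,m):
    a=S[m]; print(tag,m.sum(),'S',np.percentile(a,[0.5,2,98,99.5]).round(4),'N',np.percentile(N[m],[2,98]).round(4),'z',np.percentile(P[...,2][m],[2,50,98]).round(4))
m=(abs(N)<.02)&(q[...,2]>-.02)&(q[...,2]<.02)
show('head',m&(S<-.025)); show('nut',m&(S>.025))
r=slice(120,380)
for v in range(150,210,6): print(v,c['color'][v,320],S[v,320].round(4),P[v,320,2].round(4))
E
```

```text
('clock', np.float64(4.2)) ('tcp_pos', array([0.4508, 0.0431, 0.1481])) ('ee_rot', array([-1.799911e+02, -1.000000e-02, -1.748040e+02])) ('contact_force', array([-0.7924,  0.3924, -1.3598])) ('finger_gap', np.float64(0.0126)) ('gripper_force', np.float64(34.9921))
ax [0.99589068 0.09056357]
head 3403 S [-0.0485 -0.0485 -0.0258 -0.0252] N [-0.0141  0.0116] z [0.1427 0.1561 0.1609]
nut 1370 S [0.0327 0.033  0.0463 0.0468] N [-0.0131  0.0117] z [0.1497 0.1594 0.1609]
150 [64 71 78] -0.0289 -0.0007
156 [69 70 81] -0.0485 0.1384
162 [86 83 90] -0.0483 0.1512
168 [167 166 179] -0.0476 0.159
174 [226 226 235] -0.0455 0.16
180 [223 222 233] -0.0433 0.1604
186 [220 220 231] -0.0408 0.1597
192 [219 219 230] -0.0383 0.1593
198 [219 218 230] -0.0361 0.1597
204 [226 226 234] -0.0321 0.155
```

Emit:
jog_arm --increments '[[[-0.1,1.5,0],[0,0,0],1],[[-0.28,2.96,0],[0,0,0],1],[[-0.28,2.96,1.5],[0,0,0],1],[[-0.28,2.96,3],[0,0,0],1],[[-0.28,2.96,3.8],[0,0,0],1],[[-0.28,2.96,4],[0,0,0],1],[[-0.28,2.96,4.2],[0,0,0],1],[[-0.28,2.96,4.4],[0,0,0],1],[[-0.28,2.96,4.6],[0,0,0],1],[[-0.28,2.96,4.75],[0,0,0],1],[[-0.28,2.96,4.9],[0,0,0],1],[[-0.28,2.96,5.0],[0,0,0],1],[[-0.28,2.96,5.1],[0,0,0],1],[[-0.28,2.96,5.1],[0,0,0],1]]'

```text
clock: 6.0
tcp_pos: [0.4507, 0.1184, 0.0205]
ee_rot: [180.0, -0.0, -174.7]
contact_force: [-0.3, -1.6, -1.8]
finger_gap: 0.0131
gripper_force: 35.0
```

Still weight-loaded, so it needs about 1 mm more. I lower it, release, and look.

Emit:
jog_arm --increments '[[[0,0,0.04],[0,0,0],1],[[0,0,0.06],[0,0,0],1],[[0,0,0.06],[0,0,0],0.4],[[0,0,0.06],[0,0,0],0.4],[[0,0,0.06],[0,0,0],0.4],[[0,0,0.06],[0,0,0],0.4]]'

```text
clock: 6.75
tcp_pos: [0.451, 0.1184, 0.0193]
ee_rot: [-180.0, 0.0, -174.7]
contact_force: [0.1, 0.4, 0.4]
finger_gap: 0.0263
gripper_force: 0.0
```

```bash
python3 - <<'E'
from h import *
s=st(); c=cam('wrist'); cv2.imwrite('pics/w3.png',c['color'])
P=cloud(c);print('head z',[(v,P[v,320].round(4)) for v in range(130,215,12)])
E
```

```text
('clock', np.float64(6.75)) ('tcp_pos', array([0.451 , 0.1184, 0.0193])) ('ee_rot', array([-1.799992e+02,  1.400000e-02, -1.747144e+02])) ('contact_force', array([0.0919, 0.3783, 0.4185])) ('finger_gap', np.float64(0.0263)) ('gripper_force', np.float64(0.0))
head z [(130, array([0.3898, 0.1119, 0.0292])), (142, array([0.3941, 0.1123, 0.0291])), (154, array([0.4025, 0.113 , 0.0063])), (166, array([0.4031, 0.1131, 0.029 ])), (178, array([0.4073, 0.1135, 0.031 ])), (190, array([0.4119, 0.1139, 0.0311])), (202, array([0.4185, 0.1145, 0.0253])), (214, array([0.4237, 0.115 , 0.0248]))]
```

View pics/w3.png

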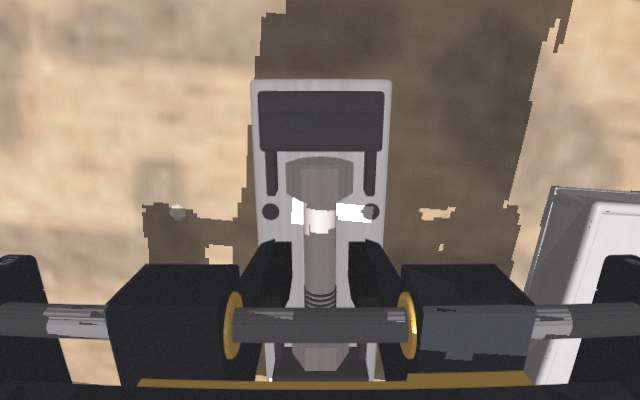

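The short bolt lies in the slot, with its head at (320,178) between the rails and clear of the stop at (320,120). I regrip it and carry it toward the small tray.

Emit:
jog_arm --increments '[[[0,0,0],[0,0,0],1],[[0,0,0],[0,0,0],1],[[0,0,0],[0,0,0],1],[[0,0,0],[0,0,0],1],[[0,0,-1],[0,0,0],1],[[0,0,-3],[0,0,0],1],[[0,0,-5],[0,0,0],1],[[-0.5,2,-5.2],[0,0,0],1],[[-1,4,-5.2],[0,0,0],1],[[-1.5,6,-5.2],[0,0,0],1],[[-1.8,8,-5.2],[0,0,0],1],[[-2,9.1,-5.2],[0,0,0],1],[[-2,9.1,-5.2],[0,0,0],1],[[-2,9.1,-5.2],[0,0,0],1]]'

```text
clock: 8.55
tcp_pos: [0.4792, 0.3487, 0.1485]
ee_rot: [-179.9, -0.1, -174.7]
contact_force: [-0.3, -0.1, -1.9]
finger_gap: 0.0125
gripper_force: 35.0
```

```bash
python3 - <<'E'
from h import *
s=st(); c=cam('wrist'); cv2.imwrite('pics/w4.png',c['color']); P=cloud(c)
print(s['joints'].round(0))
print('rim');bolts(P,.024,.036,60,(.3,.6,.2,.6));print('floor');bolts(P,.0015,.0065,400,(.3,.6,.2,.6))
E
```

```text
('clock', np.float64(8.55)) ('tcp_pos', array([0.4792, 0.3487, 0.1485])) ('ee_rot', array([-1.799463e+02, -7.870000e-02, -1.747104e+02])) ('contact_force', array([-0.2936, -0.1047, -1.8791])) ('finger_gap', np.float64(0.0125)) ('gripper_force', np.float64(34.9972))
[ 25.  19.  94.  -0.  67. -71.]
rim
[ 162   83  141  182 2750] c 478.3 279.1 size 145.9 103.2 ang 1.9 z 0.0289 0.0307
[ 351  135  141  132 2482] c 481.1 425.3 size 107.3 103.6 ang 4.0 z 0.0289 0.0306
[290 197   8  44 278] c 502.8 328.7 size 36.8 5.1 ang 1.7 z 0.0289 0.0305
[554 241  55  52 675] c 527.7 582.5 size 17.1 60.0 ang 50.6 z 0.0257 0.0276
floor
[  178    91   118   174 13485] c 488.0 277.4 size 153.9 93.1 ang 1.7 z 0.0023 0.0038
[ 520  109  111   74 1144] c 426.4 560.3 size 50.5 98.2 ang 20.2 z 0.0042 0.0061
[ 357  142  116  123 9564] c 491.8 428.6 size 111.9 92.4 ang 4.4 z 0.0023 0.0039
```

View pics/w4.png

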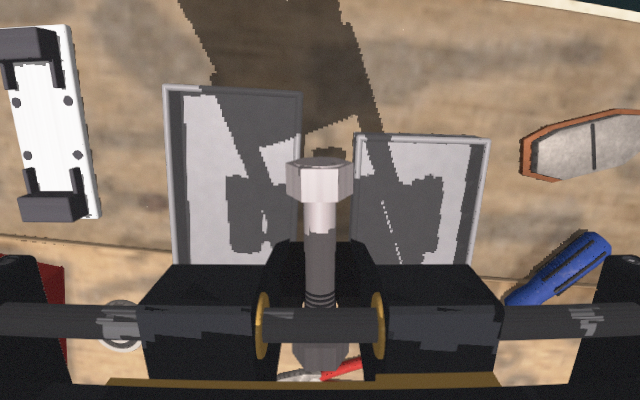

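The trays show large at (235,180) and small at (425,200), matching the given sizes. I place the short bolt in the small tray.

Emit:
jog_arm --increments '[[[-0.4,1.6,0],[0,0,0.02],1],[[-0.76,3.08,0],[0,0,0.02],1],[[-0.76,3.08,1.5],[0,0,0.02],1],[[-0.76,3.08,3],[0,0,0.02],1],[[-0.76,3.08,4],[0,0,0.02],1],[[-0.76,3.08,4.6],[0,0,0.02],1],[[-0.76,3.08,4.9],[0,0,0.02],1],[[-0.76,3.08,5.1],[0,0,0.02],1],[[-0.76,3.08,5.25],[0,0,0.02],1],[[-0.76,3.08,5.32],[0,0,0.02],1],[[-0.76,3.08,5.36],[0,0,0.02],1],[[-0.76,3.08,5.36],[0,0,0.02],1]]'

```text
clock: 10.1
tcp_pos: [0.4916, 0.428, 0.0154]
ee_rot: [180.0, 0.0, -175.9]
contact_force: [0.9, 0.1, -2.1]
finger_gap: 0.0131
gripper_force: 35.0
```

Emit:
jog_arm --increments '[[[0,0,0.04],[0,0,0],1],[[0,0,0.05],[0,0,0],1],[[0,0,0.05],[0,0,0],0.2],[[0,0,0.05],[0,0,0],0.2],[[0,0,0.05],[0,0,0],0.2],[[0,0,0.05],[0,0,0],0.2],[[0,0,-0.6],[0,0,0],0.2],[[0,0,-2],[0,0,0],0.2],[[0,0,-4],[0,0,0],0.2],[[0,0,-5.6],[0,0,0],0.2],[[0,0,-5.6],[0,0,0],0.2]]'

```text
clock: 11.48
tcp_pos: [0.4941, 0.4295, 0.1613]
ee_rot: [179.8, 0.5, -175.9]
contact_force: [-0.3, 0.1, -0.1]
finger_gap: 0.0352
gripper_force: 0.0
```

```bash
python3 - <<'E'
from h import *
s=st(); c=cam('wrist'); cv2.imwrite('pics/w5.png',c['color']); P=cloud(c)
bolts(P,.0115,.029,200,(.43,.55,.385,.47))
E
```

```text
('clock', np.float64(11.475)) ('tcp_pos', array([0.4941, 0.4295, 0.1613])) ('ee_rot', array([ 179.7539,    0.4926, -175.8552])) ('contact_force', array([-0.29  ,  0.0856, -0.0697])) ('finger_gap', np.float64(0.0352)) ('gripper_force', np.float64(0.0))
[ 300  123   34  113 2453] c 491.3 426.8 size 94.8 27.7 ang 4.4 z 0.0209 0.0269
```

View pics/w5.png

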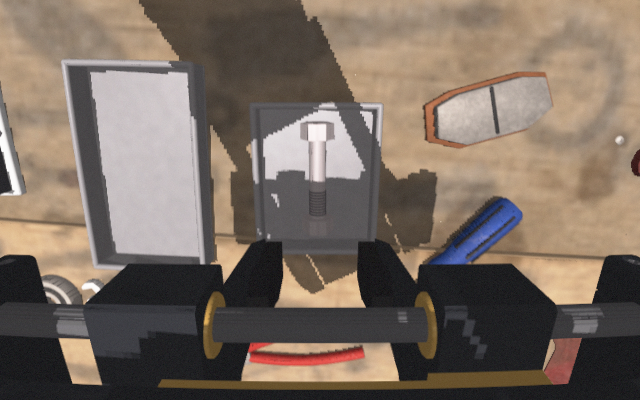

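The short bolt lies flat in the small tray at (317,175). Next is the long bolt.

Emit:
jog_arm --increments '[[[0.4,-2,0],[0,0,0],0],[[0.7,-4.5,0],[0,0,0.047],-0.2],[[1,-7,0],[0,0,0.047],-0.2],[[1.4,-9.5,0],[0,0,0.047],-0.2],[[1.7,-12,0],[0,0,0.047],-0.2],[[2,-14.5,0],[0,0,0.047],-0.2],[[2.4,-17,0],[0,0,0.047],-0.2],[[2.76,-19,0],[0,0,0.047],-0.2],[[2.76,-19.9,0],[0,0,0.047],-0.2],[[2.76,-19.9,1],[0,0,0.047],-0.2],[[2.76,-19.9,1],[0,0,0.047],-0.2],[[2.76,-19.9,1],[0,0,0.047],-0.2]]'

```text
clock: 13.02
tcp_pos: [0.4583, -0.0729, 0.1301]
ee_rot: [180.0, -0.1, -178.5]
contact_force: [-0.4, -0.3, -0.4]
finger_gap: 0.0528
gripper_force: 0.0
```

```bash
python3 - <<'E'
from h import *
s=st(); c=cam('wrist'); P=cloud(c)
bolts(P,.008,.03,400,(.37,.54,-.13,-.02))
E
```

```text
('clock', np.float64(13.025)) ('tcp_pos', array([ 0.4583, -0.0729,  0.1301])) ('ee_rot', array([ 1.799697e+02, -6.190000e-02, -1.785295e+02])) ('contact_force', array([-0.3815, -0.3238, -0.424 ])) ('finger_gap', np.float64(0.0528)) ('gripper_force', np.float64(0.0))
[ 301  109   39  164 3686] c 457.9 -73.2 size 126.7 27.7 ang 1.7 z 0.0175 0.0238
```

Emit:
jog_arm --increments '[[[0,0,2],[0,0,0],-0.2],[[0,0,3.6],[0,0,0],-0.2],[[0,0,4.4],[0,0,0],-0.2],[[0,0,4.75],[0,0,0],-0.2],[[0,0,4.75],[0,0,0],1],[[0,0,4.75],[0,0,0],1],[[0,0,4.75],[0,0,0],1],[[0,0,4.75],[0,0,0],1],[[0,0,4.75],[0,0,0],1],[[0,0,4.75],[0,0,0],1],[[0,0,3],[0,0,0],1],[[0,0,1],[0,0,0],1],[[0.1,2,0.4],[0,0,-0.066],1],[[0.1,4,0.4],[0,0,-0.066],1],[[0.1,6,0.4],[0,0,-0.066],1],[[0.1,7.2,0.4],[0,0,-0.066],1],[[0.1,7.6,0.4],[0,0,-0.066],1],[[0.1,7.6,0.4],[0,0,-0.066],1],[[0.1,7.6,0.4],[0,0,-0.066],1]]'

```text
clock: 15.45
tcp_pos: [0.4514, 0.1157, 0.1201]
ee_rot: [-180.0, -0.0, -174.8]
contact_force: [0.3, -0.2, -1.9]
finger_gap: 0.013
gripper_force: 35.0
```

```bash
python3 - <<'E'
from h import *
s=st(); c=cam('wrist'); P=cloud(c); t=s['tcp_pos']; y=np.radians(s['ee_rot'][2]); d=-np.array([np.cos(y),np.sin(y)]); n=np.array([-d[1],d[0]])
q=P-t; S=q[...,:2]@d; N=q[...,:2]@n
m=(abs(N)<.02)&(abs(q[...,2])<.02)
for k in (m&(S<-.03),m&(S>.03)): print(k.sum(),np.percentile(S[k],[.5,2,98,99.5]).round(4),np.percentile(q[...,2][k],[50,98]).round(4),np.percentile(N[k],[2,98]).round(4))
bolts(P,.025,.035,80,(.35,.55,.05,.18))
E
```

```text
('clock', np.float64(15.45)) ('tcp_pos', array([0.4514, 0.1157, 0.1201])) ('ee_rot', array([-1.799806e+02, -2.000000e-02, -1.748281e+02])) ('contact_force', array([ 0.322 , -0.178 , -1.8628])) ('finger_gap', np.float64(0.013)) ('gripper_force', np.float64(34.9995))
4316 [-0.0647 -0.0646 -0.0311 -0.0303] [0.0059 0.0119] [-0.0137  0.0116]
1932 [0.0359 0.037  0.0591 0.0609] [0.0052 0.0114] [-0.0136  0.012 ]
[ 289   92   71   35 1931] c 386.9 111.7 size 21.6 46.0 ang 5.2 z 0.0289 0.0304
```

Emit:
jog_arm --increments '[[[0,0.07,1],[0,0,0],1],[[0,0.07,2],[0,0,0],1],[[0,0.07,2.6],[0,0,0],1],[[0,0.07,2.85],[0,0,0],1],[[0,0.07,3],[0,0,0],1],[[0,0.07,3.08],[0,0,0],1],[[0,0.07,3.12],[0,0,0],1],[[0,0.07,3.16],[0,0,0],1],[[0,0.07,3.16],[0,0,0],1]]'

```text
clock: 16.62
tcp_pos: [0.4516, 0.1184, 0.042]
ee_rot: [-180.0, 0.0, -174.8]
contact_force: [-2.3, 0.2, 4.6]
finger_gap: 0.0131
gripper_force: 35.0
```

Emit:
jog_arm --increments '[[[0,0,0.02],[0,0,0],0.4],[[0,0,0.02],[0,0,0],0.4],[[0,0,0.02],[0,0,0],0.4],[[0,0,0.02],[0,0,0],0.4],[[0,0,0.02],[0,0,0],0.4],[[0,0,0.02],[0,0,0],0.4],[[0,0,0.02],[0,0,0],0.4],[[0,0,0.02],[0,0,0],0.4]]'

```text
clock: 17.62
tcp_pos: [0.4512, 0.1183, 0.0407]
ee_rot: [180.0, -0.0, -174.8]
contact_force: [-0.1, -0.7, -0.1]
finger_gap: 0.0262
gripper_force: 0.0
```

```bash
python3 - <<'E'
from h import *
s=st(); c=cam('wrist'); P=cloud(c); cv2.imwrite('pics/w6.png',c['color'])
t=s['tcp_pos']; y=np.radians(s['ee_rot'][2]); d=-np.array([np.cos(y),np.sin(y)])
q=P-t; S=q[...,:2]@d; N=q[...,:2]@np.array([-d[1],d[0]])
for a,b in ((-.065,-.053),(.051,.063)):
    k=(abs(N)<.015)&(S>a)&(S<b)&(P[...,2]>.035)&(P[...,2]<.065); print(k.sum(),np.percentile(S[k],[1,99]).round(4),np.percentile(P[...,2][k],[50,95]).round(4))
E
```

```text
('clock', np.float64(17.625)) ('tcp_pos', array([0.4512, 0.1183, 0.0407])) ('ee_rot', array([ 1.799992e+02, -2.000000e-04, -1.747746e+02])) ('contact_force', array([-0.1011, -0.7043, -0.0679])) ('finger_gap', np.float64(0.0262)) ('gripper_force', np.float64(0.0))
2312 [-0.0643 -0.0531] [0.052  0.0537]
279 [0.051  0.0618] [0.0459 0.0529]
```

View pics/w6.png

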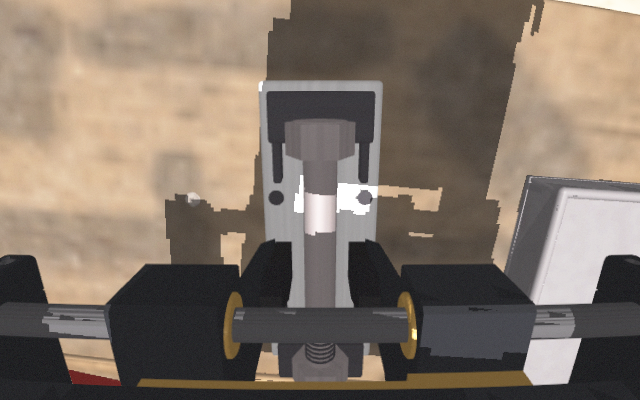

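The long bolt rests level on both stops, with its head on the stop at (320,135). I regrip it and carry it to the large tray.

Emit:
jog_arm --increments '[[[0,0,0.02],[0,0,0],1],[[0,0,0.02],[0,0,0],1],[[0,0,0.02],[0,0,0],1],[[0,0,0.02],[0,0,0],1],[[0,0,-1],[0,0,0],1],[[0,0,-3],[0,0,0],1],[[-0.7,2,-3.5],[0,0,0.058],1],[[-1.4,4,-3.5],[0,0,0.058],1],[[-2,5.5,-3.5],[0,0,0.058],1],[[-2.25,6.27,-3.5],[0,0,0.058],1],[[-2.25,6.27,-3.5],[0,0,0.058],1],[[-2.25,6.27,-2],[0,0,0.058],1],[[-2.25,6.27,-0.7],[0,0,0.058],1],[[-2.25,6.27,0.2],[0,0,0.058],1],[[-2.25,6.27,0.6],[0,0,0.058],1],[[-2.25,6.27,0.8],[0,0,0.058],1],[[-2.25,6.27,0.93],[0,0,0.058],1],[[-2.25,6.27,1.0],[0,0,0.058],1],[[-2.25,6.27,1.0],[0,0,0.058],1]]'

```text
clock: 20.05
tcp_pos: [0.4931, 0.2797, 0.0161]
ee_rot: [180.0, 0.0, -178.1]
contact_force: [0.1, -0.3, -1.8]
finger_gap: 0.0127
gripper_force: 35.0
```

Emit:
jog_arm --increments '[[[0,0,0.04],[0,0,0],1],[[0,0,0.07],[0,0,0],1],[[0,0,0.08],[0,0,0],0.2],[[0,0,0.08],[0,0,0],0.2],[[0,0,0.08],[0,0,0],0.2],[[0,0,0.08],[0,0,0],0.2],[[0,0,-0.6],[0,0,0],0.2],[[0,0,-2],[0,0,0],0.2],[[0,0,-4],[0,0,0],0.2],[[0,0,-5.6],[0,0,0],0.2],[[0,0,-5.6],[0,0,0],0.2],[[0,0,-5.6],[0,0,0],0.2]]'

```text
clock: 21.55
tcp_pos: [0.4926, 0.2795, 0.156]
ee_rot: [180.0, 0.0, -178.1]
contact_force: [-0.1, -0.1, -1.2]
finger_gap: 0.0351
gripper_force: 0.0
```

```bash
python3 - <<'E'
from h import *
s=st(); c=cam('wrist'); P=cloud(c); cv2.imwrite('pics/w7.png',c['color'])
bolts(P,.0115,.029,200,(.41,.57,.24,.32))
E
```

```text
('clock', np.float64(21.55)) ('tcp_pos', array([0.4926, 0.2795, 0.156 ])) ('ee_rot', array([ 1.799972e+02,  1.210000e-02, -1.780968e+02])) ('contact_force', array([-0.1451, -0.1157, -1.188 ])) ('finger_gap', np.float64(0.0351)) ('gripper_force', np.float64(0.0))
[ 302  108   36  152 3123] c 492.3 278.5 size 126.5 27.8 ang 2.0 z 0.0206 0.0268
```

View pics/w7.png

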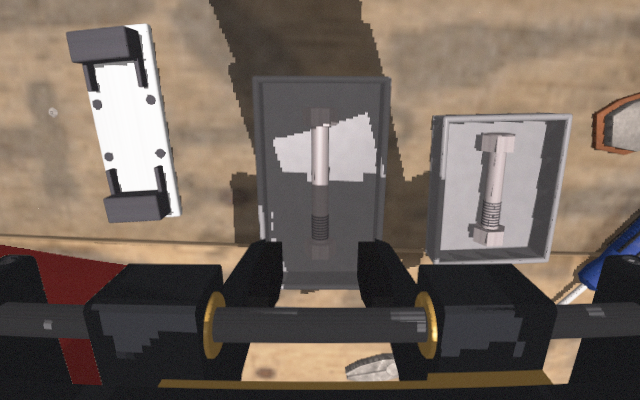

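Both bolts lie flat in their trays, the long one at (320,180) and the short one at (495,185). The robot is clear, so I hand in.

```bash
python3 -c "
from plant import manip
print(manip.hand_in())"
```

```text
the job is handed in; nothing more can be done
None
```

Both bolts were checked on the gauge in the order asked: the short one went into the slot and now lies flat in the small tray, the long one rested level across both stops and now lies flat in the large tray, and I handed the job in at about 21.6 s of the 72 s.

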